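# Put the pantry things away on their grey tiers

## Robot

A 6-joint arm with a two-finger parallel gripper is mounted at the origin on the work surface. World frame = base frame: x ahead of the robot, y to its left, z up, the work surface at z = 0. Lengths are in m, angles in rad, forces in N, time in s.
With the tool pointing down it reaches from about 0.25 to 0.85 m from the base axis. Payload 12.5 kg.
Tool frame: the origin (TCP) lies where the fingers leave the gripper's body, on its centre line; the fingertips stand 84 mm ahead of it and the grasp point (between the pads) lies 65 mm ahead of it; z points along the fingers, y is the line along which they close (so a half turn about z gives the same grasp; the last joint's range is limited). The gripper opens to 93 mm and grips with 3 to 60 N. Pads are 15 mm wide; open, the fingers measure 128 mm over their backs; the gripper's body (75 mm by 188 mm) begins 65 mm behind the grasp point.
Start: joints at [-1.331, 0.351, 1.652, -0, 1.139, -0.085], TCP at [0.176, -0.521, 0.303] pointing down, gripper open.
Joint ranges: [-2.75, 2.75], [-0.79, 2.1], [0.01, 2.65], [-1.57, 4.71], [0.07, 3.14], [-2.87, 2.87]. Speed limits (rad/s): [2.22, 2.22, 2.79, 3.14, 3.14, 3.14].

## Interface

Orientations are given as a rotation vector (axis times angle).
In Python, from bench import arm, eyes, finder gives the robot as it stands.
- The arm moves only by the shell command python3 -m handwheel 'ROWS' [FORCE]. ROWS is JSON, a list of rows, each an object of numbers: "jaw": the closure, from 0 (fully open) to 1 (shut); "tx", "ty", "tz": the shift along the tool's x, y, z in cm; "spin": the turn about the tool's z in degrees. In form: [{"jaw": .., "tx": .., "ty": .., "tz": .., "spin": ..}, ...]. A call has 1 to 20 rows; each row shifts and turns the commanded pose from where the row before left it, along the tool's axes as they then stand; what a row does not reach is not made up. A row lasts 1/10 s, in which the tool goes at most 50 mm and 8.59 degrees, less where a joint would pass 70% of its speed; a pose out of reach is approached as far as the arm can. A call is refused whole if a number of a shift passes 5 or a number of a turn 8.59, either way. A call with a gripper value outside its range is refused whole. The fingers move at their own pace and stop on an object; FORCE is the grip in N (left out, the last holds). Time passes only in rows, so rows that do not move let the fingers close. It gives the time, the measured TCP pose, the force, the opening and the grip force at its end, in the units of the state.
- arm.get_obs(): the state, without advancing time (a new reading comes with each control period).
- eyes.snapshot(name): name is "scene" or "top" or "wrist"; returns a dict with "pixels" (384x512x3 uint8, red, green, blue), "vertical_fov" (degrees; the focal length in pixels is half the picture's height over the tangent of half this angle, whatever the lens; pixels are square), "cx", "cy" (the principal point, pixels), "R" (3x3) and "t" (3): a world point X has camera coordinates R X + t. Camera axes: x right, y down, z forward; pixel columns grow to the right and rows downward; lengths in m; the calibration is good to about 2 mm. A picture is of the moment at which its call begins. There is no depth.
- arm.close_job(): hands the job in; it is judged then, once.
Trained networks look in a picture, given as the dict that the camera call returned (one of the last four; its "shot" number tells which), for a name from the list of things; names that differ only in an ending like _2 or _b are one class to them, and where a whole thing is asked for, a point or a joint stands for the part that bears it (a point fixed in the world has none). Each returns a list of dicts, best first, with "conf" (0 to 1); they miss things now and then, are a little off and sometimes report something else, mostly with a low value. They report only what shows in the picture. A call takes as long as a camera call. They do not tell look-alikes from the thing itself.
- finder.search_frame(picture, name): "box" ([left, top, right, bottom] in pixels, round what is visible of it).
- finder.masks_of(picture, name): "region" (384x512 bool, what is visible of it) and "box" ([left, top, right, bottom] in pixels, round what is visible of it).
- finder.place_of(picture, name): "centre" ([row, column] in pixels: a listed point, or the origin of a listed thing).
The state is a dict: "time": time; "joints": joint angles; "joint_vel": joint speeds; "effort": joint torques, N m; "position": TCP position; "ee_rot": TCP orientation; "ft_force": force on the tool from outside, world axes, zero at the start; "ft_torque": the same for the moment, N m; "width": finger opening in m; "grip_force": force on a finger pad.
Only numpy, scipy, OpenCV 4.12 (cv2) and the standard library are available. Lean on these libraries where they do the work, as an engineer would, in place of code of your own. Each camera call takes 0.05 s, during which the arm holds its last target. There are 200 camera calls.

## Task

Put each thing away where it fits: the round blue lid on the round white tub and the square blue lid on the square white tub, both seated flat, the little glass jar upright inside the round collar, and the garlic press flat in the long trough. Leave the red onion keeper and the white mug standing where they are, never tip the jar over, and let go of everything.

Things in the scene. Friction and masses are not known exactly. Their poses are not given: they have to be found in the camera images.
- round_lid: Loose round blue plastic lid, lying right way up on the floor. Origin at the centre of its underside, z up. A tapered plug (diameter 58 mm at the bottom, 68 mm at its top) fills z 0 to 8 mm, a disc of diameter 104 mm z 8 to 13 mm, and a round grip knob of diameter 24 mm z 13 to 33 mm at the centre. About 60 g.
- square_lid: Loose square blue plastic lid, lying right way up on the floor. Origin at the centre of its underside, z up. A 60 x 60 mm plug fills z 0 to 8 mm, a 104 x 104 mm plate z 8 to 13 mm, and a grip bar z 13 to 33 mm at the centre, 44 mm long along the lid's x and 20 mm wide along its y. About 70 g.
- jar: Loose closed clear glass jar with a brass-coloured cap, standing upright. Diameter 56 mm, total height 85 mm (cap of diameter 53 mm from 68 mm up). Origin at the centre of its underside, z up. About 220 g.
- garlic_press: Loose stainless steel garlic press, closed and lying flat: 140 mm long along its x, 24 mm high. Origin at the centre of its underside, z up. The round head, 34 mm wide, covers x +26 to +70 mm; the two closed handles, one above the other, together 18 mm wide in y, cover x -70 to +26 mm. Centre of mass near x = +10 mm. About 240 g. It may lie in its trough either way round.
- round_tub: Low fixed grey plastic stacking tier, 120 x 120 mm, its flat top 30 mm above the cupboard floor. On it is fixed a round white open tub, rim at z = 75 mm above the floor, outer diameter 90 mm and inner diameter 82 mm at the rim, wall 4 mm. Origin at floor level under the centre. Its lid is seated, plug inside and disc on the rim, with its origin at z = 67 mm.
- square_tub: Low fixed grey plastic stacking tier, 120 x 120 mm, its flat top 30 mm above the cupboard floor. On it is fixed a square white open tub, 90 x 90 mm outside, 82 x 82 mm inside, wall 4 mm, sides along the body's x and y, rim at z = 75 mm above the floor. Origin at floor level under the centre. Its lid fits in any of four quarter turns and is seated, plate on the rim, with its origin at z = 67 mm.
- jar_tier: Low fixed grey plastic stacking tier, 120 x 120 mm, its flat top 30 mm above the cupboard floor. On it is a raised round grey collar 8 mm high, inner diameter 78 mm, outer 90 mm, around a round cork pad; the jar stands on the pad inside the collar. Origin at floor level under the centre.
- press_tier: Low fixed grey plastic stacking tier, 178 mm along its x and 72 mm along its y, flat top 30 mm above the floor, with a raised edge 6 mm high and 6 mm wide that makes a trough of 160 x 54 mm inside, with a dark rubber pad. Origin at floor level under the centre.
- onion_keeper: Bystander: loose red plastic onion-shaped keeper with a stalk, largest diameter 89 mm, 90 mm high, standing among the loose things. Origin at the centre of its underside. To be left alone.
- mug: Bystander: loose white mug, diameter 72 mm, 85 mm high, with a handle at its +y side reaching about 35 mm out, standing among the tiers. Origin at the centre of its underside. To be left alone.
Not all that is in view belongs to the job. What is shaped like the round_lid but yellow is not meant.

How it is judged:
At the end, for the whole second after the job is handed in: Round lid (centre within 12 mm) and square lid (15 mm) seated on their tubs, jar upright in its collar (14 mm), press flat in its trough (15 mm, along it within 0.2 rad); heights within 4 mm, level within 0.08 rad, at rest; keeper and mug upright, within 20 mm of their starts (horizontal distance between round_lid and round_tub below 0.012 m and z of round_lid in the frame of round_tub between 0.063 and 0.071 m and angle between each of round_lid, square_lid, jar, garlic_press's own z axis and vertical below 0.08 rad and linear speed of each of round_lid, square_lid, jar, garlic_press below 0.02 m/s and angular speed of each of round_lid, square_lid, jar, garlic_press below 0.2 rad/s and horizontal distance between square_lid and square_tub below 0.015 m and z of square_lid in the frame of square_tub between 0.063 and 0.071 m and horizontal distance between jar and jar_tier below 0.014 m and z of jar in the frame of jar_tier between 0.026 and 0.034 m and horizontal distance between garlic_press and press_tier below 0.015 m and z of garlic_press in the frame of press_tier between 0.026 and 0.034 m and angle between the x axis of garlic_press and the x axis of press_tier, either way round below 0.2 rad and distance of each of onion_keeper, mug from where it was at the start of the episode below 0.02 m and angle between each of onion_keeper, mug's own z axis and vertical below 0.1 rad); the robot touches nothing.
It fails at once if the glass jar is tipped over (angle between jar's own z axis and vertical above 0.8 rad).
It fails at once if the onion keeper is shifted or knocked over (distance of onion_keeper from where it was at the start of the episode above 0.03 m or angle between onion_keeper's own z axis and vertical above 0.5 rad).
It fails at once if the mug is shifted or knocked over (distance of mug from where it was at the start of the episode above 0.03 m or angle between mug's own z axis and vertical above 0.5 rad).
It also fails if it takes over 102 s, if anything falls off the work surface, if the arm or the gripper's body presses on something with over 40 N, if the wrist force passes 120 N, or if a joint passes its speed limit or range.

## Working session

There is one attempt and no reset: what is moved stays moved. The work goes in short steps, Python scripts to look and compute and a shell command to move; the robot and the scene stay as the last step left them, time stands still between calls to the robot, and variables do not carry over. Pictures are saved under pics/ and viewed, at most 14 in all, crops included, and the job is handed in when it is done.

```bash
mkdir -p pics; ls; cat > h.py <<'E'
import numpy as np, cv2, json
from bench import arm, eyes, finder
from scipy.spatial.transform import Rotation as Ro
def f(p): return p["pixels"].shape[0]/2/np.tan(np.radians(p["vertical_fov"])/2)
def ray(p,rc):
    R=np.array(p["R"]);t=np.array(p["t"]);d=R.T@np.array([(rc[1]-p["cx"])/f(p),(rc[0]-p["cy"])/f(p),1]);return -R.T@t,d/np.linalg.norm(d)
def onz(p,rc,z):
    o,d=ray(p,rc);return o+d*(z-o[2])/d[2]
def proj(p,X):
    c=np.array(p["R"])@np.array(X)+np.array(p["t"]);return c[1]/c[2]*f(p)+p["cy"],c[0]/c[2]*f(p)+p["cx"]
def tri(rs):
    A=0;b=0
    for o,d in rs:
        P=np.eye(3)-np.outer(d,d);A=A+P;b=b+P@o
    return np.linalg.solve(A,b)
def save(p,n,crop=None,k=1):
    im=p["pixels"][:,:,::-1]
    if crop: im=im[crop[0]:crop[1],crop[2]:crop[3]]
    cv2.imwrite("pics/"+n,cv2.resize(np.ascontiguousarray(im),None,fx=k,fy=k,interpolation=cv2.INTER_CUBIC))
E
python3 - <<'E'
from h import *
o=arm.get_obs();print({k:np.round(v,3) for k,v in o.items()})
P={n:eyes.snapshot(n) for n in("scene","top","wrist")}
for n,p in P.items():
    save(p,n+"0.png",None,1.5); print(n,p["vertical_fov"],p["cx"],p["cy"],np.round(-np.array(p["R"]).T@p["t"],3).tolist())
for nm in "round_lid square_lid jar garlic_press round_tub square_tub jar_tier press_tier onion_keeper mug".split():
    for n in("scene","top","wrist"):
        print(nm,n,[(round(r["conf"],2),np.round(r["centre"]).tolist(),np.round(onz(P[n],r["centre"],0),3).tolist()[:2]) for r in finder.place_of(P[n],nm)[:3]])
E
```

```text
pics
{'time': np.float64(0.0), 'joints': array([-1.331,  0.351,  1.652, -0.   ,  1.139, -0.085]), 'joint_vel': array([ 0.001,  0.   ,  0.001, -0.   ,  0.002,  0.001]), 'effort': array([ 0.0000e+00, -4.9732e+01, -2.8525e+01,  7.0000e-02,  2.6000e-02,
       -0.0000e+00]), 'position': array([ 0.175, -0.521,  0.302]), 'ee_rot': array([-3.099, -0.508,  0.   ]), 'ft_force': array([ 0.111, -0.059,  0.362]), 'ft_torque': array([-0.025, -0.034, -0.009]), 'grip_force': np.float64(0.0), 'width': np.float64(0.093)}
scene 55.374345947372866 255.6686112826992 189.51651435668904 [1.004, 0.153, 0.794]
top 49.679564419560506 256.4172251523038 194.4962306520008 [0.444, 0.017, 1.078]
wrist 65.13779974033024 261.7512747736724 190.93659164668478 [0.246, -0.497, 0.384]
round_lid scene [(0.72, [187.0, 269.0], [0.437, 0.014]), (0.67, [333.0, 303.0], [0.779, 0.185]), (0.6, [145.0, 381.0], [0.192, 0.283])]
round_lid top [(0.95, [74.0, 196.0], [0.785, 0.185]), (0.8, [207.0, 260.0], [0.44, 0.009]), (0.77, [301.0, 153.0], [0.192, 0.278])]
round_lid wrist []
square_lid scene [(0.87, [196.0, 319.0], [0.428, 0.147
[... 609 characters left out ...]
275.0, 325.0], [0.64, 0.205])]
square_tub top [(0.92, [127.0, 341.0], [0.654, -0.199])]
square_tub wrist []
jar_tier scene [(0.91, [263.0, 414.0], [0.548, 0.397])]
jar_tier top [(0.86, [163.0, 111.0], [0.546, 0.398]), (0.4, [129.0, 184.0], [0.64, 0.211])]
jar_tier wrist []
press_tier scene [(0.88, [177.0, 112.0], [0.535, -0.407])]
press_tier top [(0.91, [171.0, 417.0], [0.546, -0.398])]
press_tier wrist []
onion_keeper scene [(0.74, [184.0, 376.0], [0.34, 0.285])]
onion_keeper top [(0.69, [240.0, 154.0], [0.347, 0.28]), (0.16, [127.0, 188.0], [0.644, 0.202])]
onion_keeper wrist []
mug scene [(0.82, [272.0, 328.0], [0.631, 0.209])]
mug top [(0.67, [126.0, 186.0], [0.647, 0.207])]
mug wrist []
```

View pics/scene0.png

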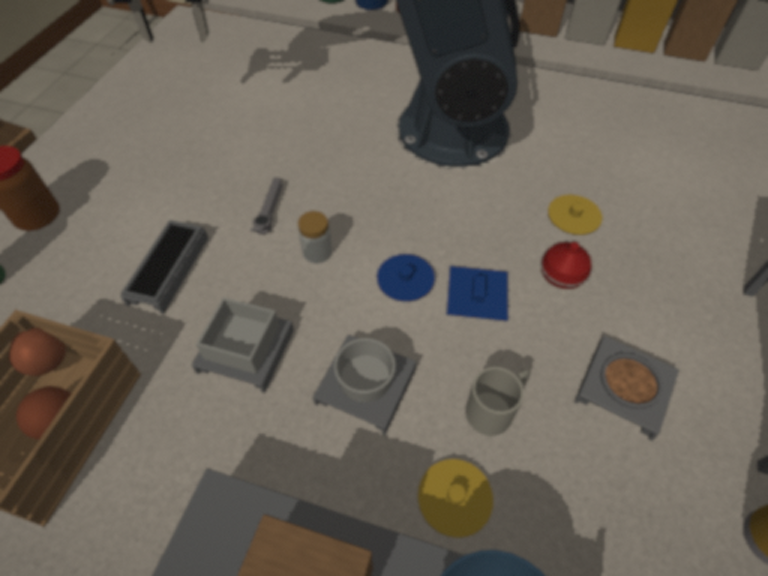

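View pics/top0.png

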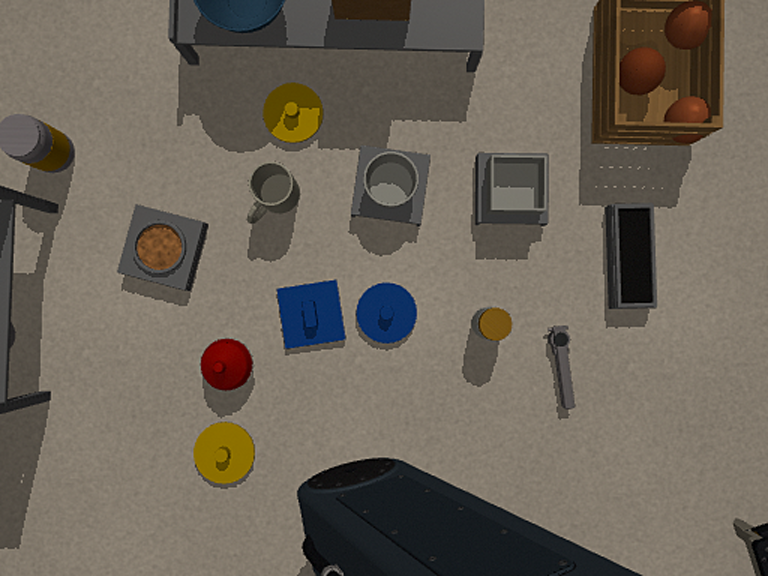

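The pictures show these candidates. In top-view full-resolution pixels (row, col):
- **Round lid:** blue disc (207,260), yellow discs (301,153) and (74,196), and a brass cap on the jar (213,326). I choose the blue disc at (207,260).
- **Square lid:** only the blue square at (206,207).
- **Jar:** brass cap (213,326). The brown and amber jars at the edges are not meant.
- **Press:** (248,371).

Next I measure with masks in both views and make one crop to check the choice.

```bash
python3 - <<'E'
from h import *
P={n:eyes.snapshot(n) for n in("scene","top")}
save(P["top"],"crop1.png",(180,290,120,400),2.8)
G=dict(round_lid=.013,square_lid=.013,jar=.085,garlic_press=.024,round_tub=.03,square_tub=.03,jar_tier=.03,press_tier=.036,onion_keeper=.04,mug=.085)
xy=dict(round_lid=(.44,.01))
for nm,z in G.items():
    rs=[]
    for n in P:
        L=finder.place_of(P[n],nm)
        if nm=="round_lid": L=[l for l in L if np.hypot(*(onz(P[n],l["centre"],0)[:2]-[.44,.01]))<.05]
        if nm=="round_tub": L=[l for l in L if abs(onz(P[n],l["centre"],0)[1])<.1]
        if L: rs.append(ray(P[n],L[0]["centre"]))
    print(nm,"origin tri",np.round(tri(rs),3) if len(rs)>1 else rs)
    for n in P:
        L=finder.masks_of(P[n],nm)
        for l in L[:3]:
            m=l["region"].astype(np.uint8)
            c=max(cv2.findContours(m,0,cv2.CHAIN_APPROX_NONE)[0],key=len)[:,0]
            w=np.array([onz(P[n],(q[1],q[0]),z)[:2] for q in c],np.float32)*1000
            if nm=="round_lid" and abs(w.mean(0)-[440,10]).max()>50: continue
            r=cv2.minAreaRect(w); print("   ",n,round(l["conf"],2),"z",z,"rect",np.round(r[0]),np.round(r[1]),round(r[2],1),"px",np.round(c.mean(0)))
E
```

```text
round_lid origin tri [0.431 0.011 0.001]
    scene 0.77 z 0.013 rect [438.  13.] [99. 99.] 66.1 px [270. 185.]
    top 0.83 z 0.013 rect [437.  14.] [100. 100.] 1.5 px [258. 208.]
square_lid origin tri [0.43  0.147 0.002]
    scene 0.76 z 0.013 rect [432. 144.] [105. 104.] 10.0 px [318. 195.]
    scene 0.4 z 0.013 rect [ 539. -406.] [197. 101.] 2.3 px [109. 177.]
    top 0.6 z 0.013 rect [433. 144.] [106. 107.] 9.9 px [207. 209.]
jar origin tri [ 0.429 -0.154  0.007]
    scene 0.7 z 0.085 rect [ 453. -143.] [119.  57.] 30.6 px [209. 158.]
    top 0.82 z 0.085 rect [ 425. -152.] [50. 62.] 1.5 px [327. 215.]
garlic_press origin tri [ 0.349 -0.289 -0.017]
    scene 0.91 z 0.024 rect [ 359. -287.] [145.  37.] 13.6 px [178. 138.]
    top 0.6 z 0.024 rect [ 354. -282.] [140.  36.] 5.4 px [375. 244.]
round_tub origin tri [0.662 0.014 0.026]
    top 0.64 z 0.03 rect [654.  13.] [123. 123.] 83.9 px [260. 123.]
square_tub origin tri [ 0.656 -0.192  0.   ]
    scene 0.88 z 0.03 rect [ 652. -195.] [140. 141.] 0.4 px [161. 229.]
    top 0.98 z 0.03 rect [ 655. -192.] [125. 124.] 89.5 px [341. 125
[... 170 characters left out ...]
 [108. 165.]
press_tier origin tri [ 0.545 -0.396  0.009]
    scene 0.6 z 0.036 rect [ 552. -389.] [192.  91.] 2.6 px [109. 178.]
    top 0.69 z 0.036 rect [ 544. -393.] [174.  81.] 2.6 px [420. 171.]
onion_keeper origin tri [ 0.343  0.278 -0.011]
    scene 0.81 z 0.04 rect [347. 279.] [ 95. 105.] 46.7 px [377. 176.]
    scene 0.22 z 0.04 rect [456.  20.] [106.  98.] 17.9 px [270. 185.]
    scene 0.19 z 0.04 rect [ 554. -386.] [192.  94.] 3.0 px [110. 177.]
    top 0.7 z 0.04 rect [344. 277.] [85. 85.] 1.9 px [151. 243.]
mug origin tri [0.642 0.203 0.02 ]
    scene 0.83 z 0.085 rect [653. 204.] [ 70. 112.] 85.9 px [330. 265.]
    top 0.94 z 0.085 rect [626. 201.] [97. 82.] 1.5 px [180. 128.]
```

View pics/crop1.png

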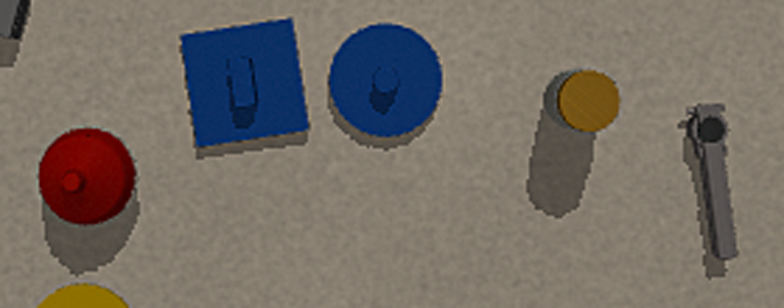

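The crop confirms the blue disc (crop 385,80 → full image col 257, row 208) is the round lid. The square's bar is tilted about +10° and the press lies nearly along x. I start with the press, which is nearest, and work out the approach.

```bash
cat >> h.py <<'E'
def pose():
    o=arm.get_obs();X=Ro.from_rotvec(o["ee_rot"]).as_matrix();return np.array(o["position"]),X,np.degrees(np.arctan2(X[1,0],X[0,0])),o
def plan(x,y,z,yaw):
    p,X,a,o=pose();s=-(yaw-a);c=np.radians(yaw);d=np.array([x,y,z])-p
    print("at",p.round(4),"yaw",a.round(1),"t",round(float(o["time"]),1),"w",round(float(o["width"]),4),"grip",round(float(o["grip_force"]),1),"z-axis",X[:,2].round(3),"| spin",round(s,2),"then tx ty tz cm",np.round([100*(d[0]*np.cos(c)+d[1]*np.sin(c)),100*(d[0]*np.sin(c)-d[1]*np.cos(c)),-100*d[2]],2))
E
python3 -c "
from h import *
plan(.353,-.285,.22,5.4)"
```

```text
at [ 0.1755 -0.5212  0.3027] yaw 18.6 t 3.8 w 0.0928 grip 0.0 z-axis [-0.  0. -1.] | spin 13.21 then tx ty tz cm [ 19.89 -21.85   8.27]
```

```bash
python3 -m handwheel '[{"spin":6.6},{"spin":6.6},{"tx":4,"ty":-4.4,"tz":1.6},{"tx":4,"ty":-4.4,"tz":1.6},{"tx":4,"ty":-4.4,"tz":1.6},{"tx":4,"ty":-4.4,"tz":1.6},{"tx":3.9,"ty":-4.3,"tz":1.9},{"jaw":0.3},{},{}]' 10
python3 - <<'E'
from h import *
plan(.353,-.285,.22,5.4)
p=eyes.snapshot("wrist");save(p,"w1.png")
print(np.round(p["R"],2).tolist())
for n in ["garlic_press"]:
  for l in finder.masks_of(p,n)[:2]:
    c=max(cv2.findContours(l["region"].astype(np.uint8),0,cv2.CHAIN_APPROX_NONE)[0],key=len)[:,0]
    w=np.array([onz(p,(q[1],q[0]),.02)[:2] for q in c],np.float32)*1000
    print(l["conf"],cv2.minAreaRect(w),w.min(0),w.max(0))
E
```

```text
at [ 0.1755 -0.5212  0.3027] yaw 18.6 t 3.8 w 0.0928 grip 0.0 z-axis [-0.  0. -1.] | spin 13.21 then tx ty tz cm [ 19.89 -21.85   8.27]
[[0.32, -0.95, -0.0], [-0.91, -0.31, 0.27], [-0.26, -0.09, -0.96]]
0.8 ((286.93975830078125, -302.1365966796875), (17.19362449645996, 28.829505920410156), 18.60027503967285) [ 278.78354 -315.17184] [ 299.6853 -286.7107]invalid input at $[0]: expected keys jaw, tx, ty, tz, spin
```

View pics/w1.png

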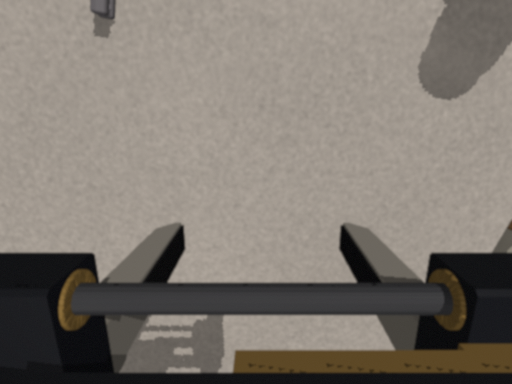

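The rows need all five keys, so nothing moved. The wrist view looks ahead of the fingers (which are at the bottom), and only the press's tail shows, at (102,8).

```bash
python3 -m handwheel '[{"jaw":0.3,"tx":0,"ty":0,"tz":0,"spin":6.6},{"jaw":0.3,"tx":0,"ty":0,"tz":0,"spin":6.6},{"jaw":0.3,"tx":4,"ty":-4.4,"tz":1.6,"spin":0},{"jaw":0.3,"tx":4,"ty":-4.4,"tz":1.6,"spin":0},{"jaw":0.3,"tx":4,"ty":-4.4,"tz":1.6,"spin":0},{"jaw":0.3,"tx":0,"ty":-4.4,"tz":1.6,"spin":0},{"jaw":0.3,"tx":0,"ty":-4.3,"tz":1.9,"spin":0},{"jaw":0.3,"tx":0,"ty":0,"tz":0,"spin":0},{"jaw":0.3,"tx":0,"ty":0,"tz":0,"spin":0},{"jaw":0.3,"tx":0,"ty":0,"tz":0,"spin":0}]' 10
python3 - <<'E'
from h import *
plan(.363,-.284,.094,5.4)
p=eyes.snapshot("wrist");save(p,"w2.png")
for n,z in [("garlic_press",.02)]:
  for l in finder.masks_of(p,n)[:2]:
    c=max(cv2.findContours(l["region"].astype(np.uint8),0,cv2.CHAIN_APPROX_NONE)[0],key=len)[:,0]
    w=np.array([onz(p,(q[1],q[0]),z)[:2] for q in c],np.float32)*1000
    print(l["conf"],cv2.minAreaRect(w),w.min(0),w.max(0))
    q=finder.place_of(p,n);t=eyes.snapshot("top");k=finder.place_of(t,n)
    if q and k: print("tri",tri([ray(p,q[0]["centre"]),ray(t,k[0]["centre"])]).round(3))
E
```

```text
time: 4.85
position: [0.2547, -0.32, 0.2295]
ee_rot: [3.136, 0.148, 0.002]
ft_force: [-0.2, -0.6, -0.2]
width: 0.0654
grip_force: 0.0
at [ 0.2547 -0.32    0.2295] yaw 5.4 t 4.8 w 0.0654 grip 0.0 z-axis [ 0.001 -0.002 -1.   ] | spin -0.01 then tx ty tz cm [11.12 -2.56 13.55]
0.98 ((347.4889221191406, -284.93743896484375), (132.941162109375, 33.117332458496094), 5.3975300788879395) [ 281.3952 -306.3432] [ 414.99887 -263.07126]
tri [ 0.35  -0.282 -0.011]
```

View pics/w2.png

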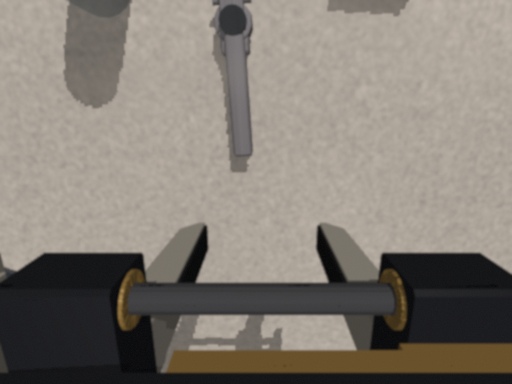

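The press is centred at about column 235: head hole (232,20), handle end (243,152). I fit its axis from those points and find the grasp.

```bash
python3 - <<'E'
from h import *
p=eyes.snapshot("wrist")
a=onz(p,(20,232),.024);b=onz(p,(153,242.5),.02);m=onz(p,(60,234.5),.024)
print(a,m,b,[np.degrees(np.arctan2(*(u-b)[[1,0]])) for u in(a,m)])
u=(a-b)/np.linalg.norm(a-b); c=b+u*.08; yaw=np.degrees(np.arctan2(u[1],u[0]));print(c)
plan(c[0],c[1],.094,yaw)
E
```

```text
[ 0.39679236 -0.27990511  0.024     ] [ 0.36547106 -0.28421935  0.024     ] [ 0.28344817 -0.29733884  0.02      ] [np.float64(8.744266922517205), np.float64(9.087435317418592)]
[ 0.36247025 -0.28518428  0.02278875]
at [ 0.2542 -0.3192  0.2289] yaw 5.4 t 5.2 w 0.065 grip 0.0 z-axis [ 0. -0. -1.] | spin -3.37 then tx ty tz cm [11.22 -1.72 13.49]
```

```bash
python3 -m handwheel '[{"jaw":0.45,"tx":0,"ty":0,"tz":0,"spin":-3.4},{"jaw":0.45,"tx":4,"ty":-0.6,"tz":3,"spin":0},{"jaw":0.45,"tx":4,"ty":-0.6,"tz":3,"spin":0},{"jaw":0.45,"tx":3.2,"ty":-0.5,"tz":1.5,"spin":0},{"jaw":0.45,"tx":0,"ty":0,"tz":2.5,"spin":0},{"jaw":0.45,"tx":0,"ty":0,"tz":2,"spin":0},{"jaw":0.45,"tx":0,"ty":0,"tz":1.5,"spin":0},{"jaw":0.45,"tx":0,"ty":0,"tz":0,"spin":0},{"jaw":1,"tx":0,"ty":0,"tz":0,"spin":0},{"jaw":1,"tx":0,"ty":0,"tz":0,"spin":0},{"jaw":1,"tx":0,"ty":0,"tz":0,"spin":0},{"jaw":1,"tx":0,"ty":0,"tz":0,"spin":0},{"jaw":1,"tx":0,"ty":0,"tz":0,"spin":0},{"jaw":1,"tx":0,"ty":0,"tz":0,"spin":0}]' 25
```

```text
time: 6.55
position: [0.362, -0.2853, 0.0947]
ee_rot: [3.131, 0.241, 0.001]
ft_force: [-0.8, 0.1, 6.2]
width: 0.0176
grip_force: 25.0
```

```bash
python3 -m handwheel '[{"jaw":1,"tx":0,"ty":0,"tz":-1,"spin":0},{"jaw":1,"tx":0,"ty":0,"tz":-2.5,"spin":0},{"jaw":1,"tx":0,"ty":0,"tz":-4,"spin":0},{"jaw":1,"tx":0,"ty":0,"tz":-3,"spin":6.2},{"jaw":1,"tx":2.5,"ty":2.8,"tz":0,"spin":0},{"jaw":1,"tx":3.5,"ty":3.5,"tz":0,"spin":0},{"jaw":1,"tx":2.5,"ty":3.5,"tz":0,"spin":0},{"jaw":1,"tx":1,"ty":1,"tz":0,"spin":0},{"jaw":1,"tx":0,"ty":0,"tz":0,"spin":0},{"jaw":1,"tx":0,"ty":0,"tz":0,"spin":0}]'
python3 - <<'E'
from h import *
plan(.555,-.395,.126,2.6)
p=eyes.snapshot("wrist");save(p,"w3.png")
t=eyes.snapshot("top");c=[]
k=finder.place_of(t,"press_tier");q=finder.place_of(p,"press_tier")
for v,l in((p,q),(t,k)):
    if l: print(l[0]["conf"],l[0]["centre"],onz(v,l[0]["centre"],0).round(3))
if q and k: print("tri",tri([ray(p,q[0]["centre"]),ray(t,k[0]["centre"])]).round(3))
E
```

```text
time: 7.55
position: [0.4609, -0.3877, 0.1989]
ee_rot: [-3.139, -0.072, 0.002]
ft_force: [-0.5, 0.4, -3.5]
width: 0.0176
grip_force: 25.0
at [ 0.4609 -0.3877  0.1989] yaw 2.6 t 7.5 w 0.0176 grip 25.0 z-axis [-0.001  0.001 -1.   ] | spin 0.01 then tx ty tz cm [9.37 1.15 7.29]
0.71 [99.9, 279.7] [ 0.541 -0.399  0.   ]
0.8 [169.2, 420.7] [ 0.551 -0.408  0.   ]
tri [ 0.544 -0.397  0.031]
```

View pics/w3.png

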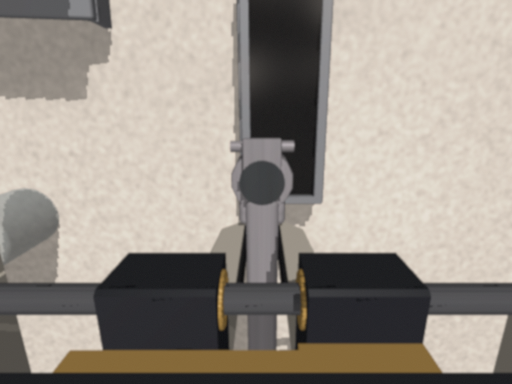

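The press is held level: its hole is at (262,183) and the trough's inner edges are about columns 248–318, with its near end around row 200. I compute the trough centre from these rim edges.

```bash
python3 - <<'E'
from h import *
p=eyes.snapshot("wrist")
A=onz(p,(5,284.5),.036);B=onz(p,(195,283),.036);E1=onz(p,(203,283),.036)
u=(A-B)/np.linalg.norm(A-B);yaw=np.degrees(np.arctan2(u[1],u[0]))
print(A.round(4),B.round(4),"yaw",yaw, "c from inner",B+u*.08,"outer",E1+u*.089)
T,X,a,o=pose();zb=T[2]-.094
h=onz(p,(183,262),zb+.024);print("hole-TCP",(X.T@(h-T)).round(4))
c=E1+u*.089; c[:2]=(c[:2]+[.544,-.397])/2 if 0 else c[:2]
plan(c[0]+.010*u[0],c[1]+.010*u[1],.126,yaw)
E
```

```text
[ 0.6066 -0.397   0.036 ] [ 0.4639 -0.4052  0.036 ] yaw 3.2987365459668845 c from inner [ 0.54380032 -0.40064025  0.036     ] outer [ 0.54565193 -0.4005877   0.036     ]
hole-TCP [ 0.0362 -0.0004  0.07  ]
at [ 0.4612 -0.388   0.1994] yaw 2.6 t 7.8 w 0.0177 grip 25.0 z-axis [-0.  0. -1.] | spin -0.68 then tx ty tz cm [9.36 1.74 7.34]
```

```bash
python3 -m handwheel '[{"jaw":1,"tx":3,"ty":0.5,"tz":0,"spin":-0.7},{"jaw":1,"tx":4,"ty":0.75,"tz":0,"spin":0},{"jaw":1,"tx":2.3,"ty":0.5,"tz":1,"spin":0},{"jaw":1,"tx":0,"ty":0,"tz":2.4,"spin":0},{"jaw":1,"tx":0,"ty":0,"tz":2,"spin":0},{"jaw":1,"tx":0,"ty":0,"tz":1,"spin":0},{"jaw":1,"tx":0,"ty":0,"tz":0.6,"spin":0},{"jaw":1,"tx":0,"ty":0,"tz":0.4,"spin":0},{"jaw":1,"tx":0,"ty":0,"tz":0,"spin":0},{"jaw":1,"tx":0,"ty":0,"tz":0,"spin":0}]'
```

```text
time: 8.8
position: [0.5556, -0.4012, 0.126]
ee_rot: [3.14, 0.091, 0.001]
ft_force: [0.0, -0.3, -1.7]
width: 0.0178
grip_force: 25.0
```

```bash
python3 -m handwheel '[{"jaw":1,"tx":0,"ty":0,"tz":0.12,"spin":0},{"jaw":0.5,"tx":0,"ty":0,"tz":0,"spin":0},{"jaw":0.5,"tx":0,"ty":0,"tz":0,"spin":0},{"jaw":0.5,"tx":0,"ty":0,"tz":0,"spin":0},{"jaw":0.5,"tx":0,"ty":0,"tz":0,"spin":0},{"jaw":0.5,"tx":0,"ty":0,"tz":-3,"spin":0},{"jaw":0.5,"tx":0,"ty":0,"tz":-4,"spin":0},{"jaw":0.5,"tx":0,"ty":0,"tz":-2.5,"spin":3.3},{"jaw":0.5,"tx":-2,"ty":-4,"tz":0,"spin":0},{"jaw":0.5,"tx":-2,"ty":-4,"tz":0,"spin":0},{"jaw":0.5,"tx":-2,"ty":-4,"tz":0,"spin":0},{"jaw":0.5,"tx":-2,"ty":-4,"tz":0,"spin":0},{"jaw":0.5,"tx":-2,"ty":-4,"tz":0,"spin":0},{"jaw":0.5,"tx":-2,"ty":-4,"tz":0,"spin":0},{"jaw":0.5,"tx":-2,"ty":-4,"tz":0,"spin":0},{"jaw":0.5,"tx":-2,"ty":-4,"tz":0,"spin":0},{"jaw":0.5,"tx":-2,"ty":-4,"tz":0,"spin":0},{"jaw":0.5,"tx":-1.5,"ty":-4,"tz":0,"spin":0},{"jaw":0.5,"tx":0,"ty":0,"tz":0,"spin":0},{"jaw":0.5,"tx":0,"ty":0,"tz":0,"spin":0}]'
python3 - <<'E'
from h import *
plan(.4375,.0135,.099,0)
p=eyes.snapshot("wrist");t=eyes.snapshot("top")
im=np.vstack([p["pixels"],t["pixels"]])[:,:,::-1];cv2.imwrite("pics/w4.png",np.hstack([p["pixels"][:,:,::-1],cv2.resize(t["pixels"][100:230,360:480,::-1],(354,384))])[:,:800])
for n in("round_lid","garlic_press"):
  for v in(p,t):
    for l in finder.masks_of(v,n)[:3]:
      z={"round_lid":.013,"garlic_press":.054}[n]
      c=max(cv2.findContours(l["region"].astype(np.uint8),0,cv2.CHAIN_APPROX_NONE)[0],key=len)[:,0]
      w=np.array([onz(v,(q[1],q[0]),z)[:2] for q in c],np.float32)*1000
      print(n,round(l["conf"],2),cv2.minAreaRect(w))
E
```

```text
time: 10.8
position: [0.3606, -0.0006, 0.2194]
ee_rot: [3.141, 0.004, 0.002]
ft_force: [0.7, -0.3, -0.3]
width: 0.0464
grip_force: 0.0
at [ 0.3606 -0.0006  0.2194] yaw 0.1 t 10.8 w 0.0464 grip 0.0 z-axis [ 0.001 -0.    -1.   ] | spin 0.13 then tx ty tz cm [ 7.69 -1.41 12.04]
round_lid 0.76 ((435.4398193359375, 14.819976806640625), (102.6656723022461, 102.08132934570312), 72.04129791259766)
round_lid 0.92 ((779.3033447265625, 186.23666381835938), (101.86514282226562, 100.97203063964844), 1.6879347562789917)
round_lid 0.72 ((438.31683349609375, 15.290138244628906), (94.34684753417969, 101.57933044433594), 46.487735748291016)
round_lid 0.63 ((194.00064086914062, 284.3228759765625), (104.6219482421875, 103.9324951171875), 46.59538650512695)
garlic_press 0.55 ((546.0120849609375, -393.7946472167969), (139.03428649902344, 37.158416748046875), 0.863356351852417)
```

View pics/w4.png

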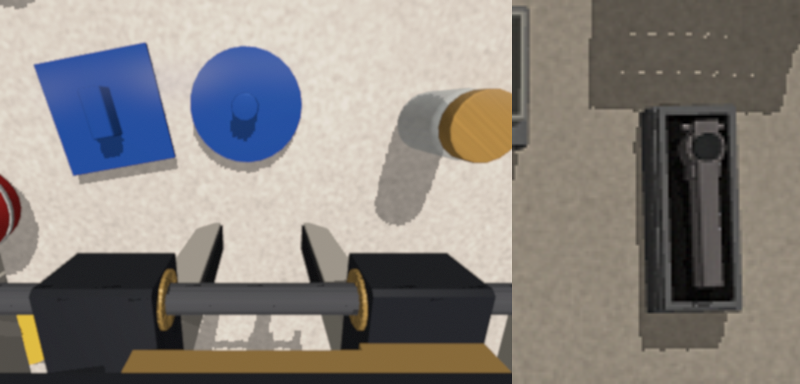

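The press lies inside the trough (right panel, hole at 709,147). The round lid is at wrist (246,105) with its knob at (245,105), and the jar's cap is at (480,126). I check the knob position and height by triangulation, then grasp.

```bash
python3 - <<'E'
from h import *
p=eyes.snapshot("wrist");t=eyes.snapshot("top")
print("knob",onz(p,(105,245),.033).round(4),"disc",onz(p,(105,246),.013).round(4))
for n in("round_lid","square_lid","jar"):
    q=finder.place_of(p,n);k=[l for l in finder.place_of(t,n) if n!="round_lid" or np.hypot(*(onz(t,l["centre"],0)[:2]-[.44,.01]))<.05]
    if q and k: print(n,tri([ray(p,q[0]["centre"]),ray(t,k[0]["centre"])]).round(4))
plan(.436,.0145,.099,0)
E
```

```text
knob [0.4363 0.0131 0.033 ] disc [0.4364 0.0132 0.013 ]
square_lid [ 0.4332  0.152  -0.0115]
jar [ 0.4277 -0.1589 -0.0008]
at [ 0.3603 -0.0011  0.219 ] yaw 0.0 t 11.5 w 0.0465 grip 0.0 z-axis [-0.  0. -1.] | spin 0.0 then tx ty tz cm [ 7.57 -1.56 12.  ]
```

```bash
python3 -m handwheel '[{"jaw":0.45,"tx":3.6,"ty":-0.7,"tz":3,"spin":0},{"jaw":0.45,"tx":4,"ty":-0.75,"tz":3,"spin":0},{"jaw":0.45,"tx":0,"ty":0,"tz":3,"spin":0},{"jaw":0.45,"tx":0,"ty":0,"tz":2,"spin":0},{"jaw":0.45,"tx":0,"ty":0,"tz":0.9,"spin":0},{"jaw":0.45,"tx":0,"ty":0,"tz":0,"spin":0},{"jaw":1,"tx":0,"ty":0,"tz":0,"spin":0},{"jaw":1,"tx":0,"ty":0,"tz":0,"spin":0},{"jaw":1,"tx":0,"ty":0,"tz":0,"spin":0},{"jaw":1,"tx":0,"ty":0,"tz":0,"spin":0},{"jaw":1,"tx":0,"ty":0,"tz":0,"spin":0},{"jaw":1,"tx":0,"ty":0,"tz":0,"spin":0}]' 15
```

```text
time: 12.7
position: [0.4361, 0.0134, 0.1009]
ee_rot: [3.142, 0.0, 0.001]
ft_force: [-1.7, 0.5, 7.2]
width: 0.0231
grip_force: 15.0
```

```bash
python3 -m handwheel '[{"jaw":1,"tx":0,"ty":0,"tz":-1,"spin":0},{"jaw":1,"tx":0,"ty":0,"tz":-3.5,"spin":0},{"jaw":1,"tx":0,"ty":0,"tz":-4,"spin":0},{"jaw":1,"tx":0,"ty":0,"tz":-4,"spin":0},{"jaw":1,"tx":2.4,"ty":0,"tz":0,"spin":0},{"jaw":1,"tx":3,"ty":0,"tz":0,"spin":0},{"jaw":1,"tx":2,"ty":0,"tz":0,"spin":0},{"jaw":1,"tx":0,"ty":0,"tz":0,"spin":0},{"jaw":1,"tx":0,"ty":0,"tz":0,"spin":0}]'
python3 - <<'E'
from h import *
p=eyes.snapshot("wrist");t=eyes.snapshot("top");s=eyes.snapshot("scene");save(p,"w5.png")
plan(.658,.013,.172,0)
L=[]
for v in(p,t,s):
    q=[l for l in finder.place_of(v,"round_tub") if abs(onz(v,l["centre"],0)[1])<.1]
    if q: L.append(ray(v,q[0]["centre"])); print(q[0]["centre"],onz(v,q[0]["centre"],0).round(3),q[0]["conf"])
if len(L)>1: print(tri(L).round(4))
E
```

```text
time: 13.6
position: [0.5091, 0.0135, 0.2253]
ee_rot: [-3.142, -0.0, 0.002]
ft_force: [-0.4, 0.4, -0.8]
width: 0.0234
grip_force: 15.0
at [0.5089 0.0135 0.2254] yaw 0.0 t 13.8 w 0.0234 grip 15.0 z-axis [-0.001  0.    -1.   ] | spin 0.01 then tx ty tz cm [14.91  0.05  5.34]
[26.5, 262.5] [0.654 0.013 0.   ] 0.69
[121.0, 260.7] [0.666 0.012 0.   ] 0.78
[254.5, 244.8] [0.646 0.014 0.   ] 0.6
[0.6552 0.014  0.019 ]
```

View pics/w5.png

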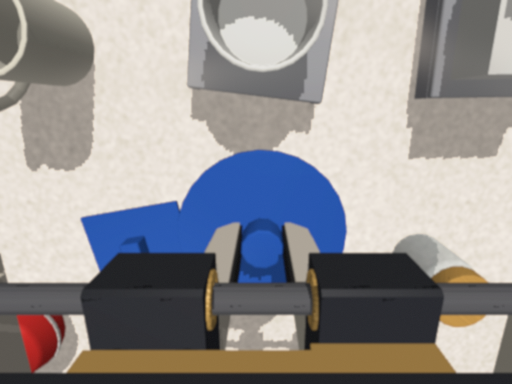

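The lid hangs level: disc spans columns 181–346, front edge at row 150. The tub's rim spans columns 197–328 with its near edge at row 72.

```bash
python3 - <<'E'
from h import *
p=eyes.snapshot("wrist");t=eyes.snapshot("top")
n=onz(p,(72,262.5),.075);print("rim near+45",n+[.045,0,0])
print("top rim centre",onz(t,(119.3,260.2),.075).round(4))
m=cv2.medianBlur(t["pixels"][85:150,225:300],3);
T=pose()[0];z=T[2]-.1009+.013
f_=onz(p,(150,263.5),z);print("lid centre",(f_-[.052,0,0]).round(4),"tcp",T.round(4))
plan(.656,.014,.168,0)
E
```

```text
rim near+45 [0.65286695 0.01343218 0.075     ]
top rim centre [0.6542 0.0134 0.075 ]
lid centre [0.5084 0.0129 0.1375] tcp [0.5096 0.0134 0.2254]
at [0.5096 0.0134 0.2254] yaw 0.0 t 14.0 w 0.0234 grip 15.0 z-axis [-0.  0. -1.] | spin 0.01 then tx ty tz cm [14.64 -0.06  5.74]
```

```bash
python3 -m handwheel '[{"jaw":1,"tx":3,"ty":0,"tz":0,"spin":0},{"jaw":1,"tx":4,"ty":0,"tz":0,"spin":0},{"jaw":1,"tx":4,"ty":0,"tz":0,"spin":0},{"jaw":1,"tx":2.4,"ty":0,"tz":0,"spin":0},{"jaw":1,"tx":1,"ty":0,"tz":1.5,"spin":0},{"jaw":1,"tx":0,"ty":0,"tz":2,"spin":0},{"jaw":1,"tx":0,"ty":0,"tz":1,"spin":0},{"jaw":1,"tx":0,"ty":0,"tz":0.5,"spin":0},{"jaw":1,"tx":0,"ty":0,"tz":0.4,"spin":0},{"jaw":1,"tx":0,"ty":0,"tz":0.2,"spin":0},{"jaw":1,"tx":0,"ty":0,"tz":0.1,"spin":0},{"jaw":1,"tx":0,"ty":0,"tz":0,"spin":0},{"jaw":1,"tx":0,"ty":0,"tz":0,"spin":0}]'
```

```text
time: 15.3
position: [0.654, 0.0135, 0.1688]
ee_rot: [3.142, 0.0, 0.001]
ft_force: [0.0, -0.3, 0.3]
width: 0.0233
grip_force: 15.0
```

```bash
python3 -m handwheel '[{"jaw":1,"tx":0,"ty":0,"tz":0.08,"spin":0},{"jaw":0.45,"tx":0,"ty":0,"tz":0,"spin":0},{"jaw":0.45,"tx":0,"ty":0,"tz":0,"spin":0},{"jaw":0.45,"tx":0,"ty":0,"tz":0,"spin":0},{"jaw":0.45,"tx":0,"ty":0,"tz":0,"spin":0},{"jaw":0.45,"tx":0,"ty":0,"tz":-3,"spin":0},{"jaw":0.45,"tx":0,"ty":0,"tz":-4,"spin":0},{"jaw":0.45,"tx":-3.3,"ty":-1.5,"tz":0,"spin":0},{"jaw":0.45,"tx":-4,"ty":-2,"tz":0,"spin":0},{"jaw":0.45,"tx":-4,"ty":-2,"tz":0,"spin":0},{"jaw":0.45,"tx":-4,"ty":-2,"tz":0,"spin":0},{"jaw":0.45,"tx":-4,"ty":-2,"tz":0,"spin":0},{"jaw":0.45,"tx":-4,"ty":-2,"tz":0,"spin":0},{"jaw":0.45,"tx":-4,"ty":-1.5,"tz":0,"spin":0},{"jaw":0.45,"tx":-3,"ty":0,"tz":2,"spin":-5},{"jaw":0.45,"tx":0,"ty":0,"tz":0,"spin":-5},{"jaw":0.45,"tx":0,"ty":0,"tz":0,"spin":0},{"jaw":0.45,"tx":0,"ty":0,"tz":0,"spin":0}]'
python3 - <<'E'
from h import *
p=eyes.snapshot("wrist");t=eyes.snapshot("top");s=eyes.snapshot("scene")
cv2.imwrite("pics/w6.png",np.hstack([p["pixels"][:,:,::-1],cv2.resize(s["pixels"][200:300,190:290,::-1],(288,288))[:, :] if 0 else cv2.copyMakeBorder(cv2.resize(s["pixels"][200:300,195:290,::-1],(285,300)),0,84,0,0,0)]))
plan(.433,.148,.099,10)
for v,n in((p,"square_lid"),(t,"square_lid"),(t,"round_lid"),(s,"round_lid")):
  for l in finder.masks_of(v,n)[:3]:
      z={"round_lid":.080,"square_lid":.013}[n]
      c=max(cv2.findContours(l["region"].astype(np.uint8),0,cv2.CHAIN_APPROX_NONE)[0],key=len)[:,0]
      w=np.array([onz(v,(q[1],q[0]),z)[:2] for q in c],np.float32)*1000
      print(n,round(l["conf"],2),cv2.minAreaRect(w))
k=[[l for l in finder.place_of(v,"round_lid") if np.hypot(*(onz(v,l["centre"],.067)[:2]-[.65,.01]))<.05] for v in(t,s)]
if all(k): print("tri round lid",tri([ray(v,l[0]["centre"]) for v,l in zip((t,s),k)]).round(4))
E
```

```text
time: 17.1
position: [0.3515, 0.1435, 0.2179]
ee_rot: [-3.13, -0.27, -0.002]
ft_force: [-0.5, -0.3, 0.0]
width: 0.051
grip_force: 0.0
at [0.3514 0.1434 0.2177] yaw 9.9 t 17.2 w 0.0511 grip 0.0 z-axis [ 0.001  0.    -1.   ] | spin -0.1 then tx ty tz cm [ 8.11  0.96 11.87]
square_lid 0.62 ((429.8797912597656, 144.81190490722656), (102.57710266113281, 103.72148132324219), 9.883573532104492)
square_lid 0.8 ((432.5928039550781, 143.98785400390625), (104.12760925292969, 106.506103515625), 9.403133392333984)
round_lid 0.61 ((757.006103515625, 174.34829711914062), (95.78705596923828, 95.99215698242188), 65.2740249633789)
round_lid 0.47 ((218.92689514160156, 233.13687133789062), (21.375083923339844, 21.511756896972656), 1.8968455791473389)
round_lid 0.91 ((798.3695068359375, 180.92987060546875), (92.04371643066406, 90.85816955566406), 57.95302200317383)
round_lid 0.87 ((263.7840881347656, 274.4835510253906), (93.68607330322266, 94.67538452148438), 17.47826385498047)
round_lid 0.6 ((655.4661865234375, 13.489692687988281), (102.21016693115234, 102.82904815673828), 17.479572296142578)
tri round lid [0.6562 0.0142 0.0728]
```

View pics/w6.png

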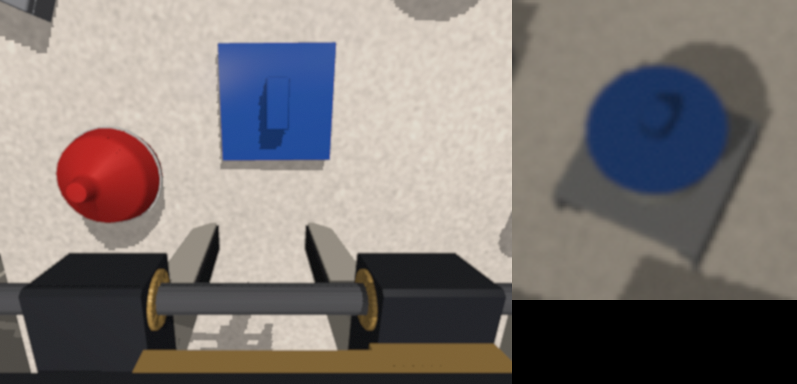

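The round lid sits level on its tub at (.655,.0135). The square lid's bar is at wrist (278,103), aligned with the tool, and the keeper at (108,175) is clear of the path.

```bash
python3 - <<'E'
from h import *
p=eyes.snapshot("wrist")
b=onz(p,(103,278.5),.033);print("bar",b.round(4));plan(.5*(b[0]+.431),.5*(b[1]+.1445),.101,9.9)
E
```

```text
bar [0.4296 0.1434 0.033 ]
at [0.3509 0.1434 0.2175] yaw 10.0 t 17.6 w 0.0512 grip 0.0 z-axis [ 0.  0. -1.] | spin 0.09 then tx ty tz cm [ 7.83  1.31 11.65]
```

```bash
python3 -m handwheel '[{"jaw":0.45,"tx":3.8,"ty":0.6,"tz":3,"spin":0},{"jaw":0.45,"tx":4,"ty":0.7,"tz":3,"spin":0},{"jaw":0.45,"tx":0,"ty":0,"tz":3,"spin":0},{"jaw":0.45,"tx":0,"ty":0,"tz":2,"spin":0},{"jaw":0.45,"tx":0,"ty":0,"tz":0.7,"spin":0},{"jaw":0.45,"tx":0,"ty":0,"tz":0,"spin":0},{"jaw":1,"tx":0,"ty":0,"tz":0,"spin":0},{"jaw":1,"tx":0,"ty":0,"tz":0,"spin":0},{"jaw":1,"tx":0,"ty":0,"tz":0,"spin":0},{"jaw":1,"tx":0,"ty":0,"tz":0,"spin":0},{"jaw":1,"tx":0,"ty":0,"tz":0,"spin":0},{"jaw":1,"tx":0,"ty":0,"tz":0,"spin":0}]' 15
```

```text
time: 18.8
position: [0.4297, 0.1442, 0.1012]
ee_rot: [-3.13, -0.274, -0.001]
ft_force: [-1.2, 0.3, 7.6]
width: 0.0196
grip_force: 15.0
```

```bash
python3 -m handwheel '[{"jaw":1,"tx":0,"ty":0,"tz":-1,"spin":0},{"jaw":1,"tx":0,"ty":0,"tz":-3.5,"spin":0},{"jaw":1,"tx":0,"ty":0,"tz":-4.5,"spin":0},{"jaw":1,"tx":0,"ty":0,"tz":-3.5,"spin":5},{"jaw":1,"tx":0,"ty":0,"tz":-1,"spin":5},{"jaw":1,"tx":0.7,"ty":2.4,"tz":0,"spin":0},{"jaw":1,"tx":0.7,"ty":4,"tz":0,"spin":0},{"jaw":1,"tx":1,"ty":4,"tz":0,"spin":0},{"jaw":1,"tx":1,"ty":4,"tz":0,"spin":0},{"jaw":1,"tx":1,"ty":4,"tz":0,"spin":0},{"jaw":1,"tx":1,"ty":4,"tz":0,"spin":0},{"jaw":1,"tx":1,"ty":4,"tz":0,"spin":0},{"jaw":1,"tx":1,"ty":4,"tz":0,"spin":0},{"jaw":1,"tx":0.6,"ty":3,"tz":0,"spin":0},{"jaw":1,"tx":0,"ty":0,"tz":0,"spin":0},{"jaw":1,"tx":0,"ty":0,"tz":0,"spin":0}]'
python3 - <<'E'
from h import *
p=eyes.snapshot("wrist");t=eyes.snapshot("top");s=eyes.snapshot("scene");save(p,"w7.png")
plan(.655,-.194,.172,0)
L=[]
for v in(p,t,s):
    q=finder.place_of(v,"square_tub")
    if q: L.append(ray(v,q[0]["centre"])); print(q[0]["centre"],onz(v,q[0]["centre"],0).round(3),q[0]["conf"])
if len(L)>1: print(tri(L).round(4))
E
```

```text
time: 20.4
position: [0.5092, -0.1899, 0.2359]
ee_rot: [-3.141, 0.002, 0.001]
ft_force: [-0.6, 1.0, -0.7]
width: 0.0197
grip_force: 15.0
at [ 0.5094 -0.1888  0.236 ] yaw 0.1 t 20.6 w 0.0198 grip 15.0 z-axis [-0.  0. -1.] | spin 0.07 then tx ty tz cm [14.56  0.52  6.4 ]
[30.4, 267.1] [ 0.653 -0.194  0.   ] 0.89
[128.0, 337.9] [ 0.653 -0.19   0.   ] 0.96
[234.4, 159.1] [ 0.658 -0.205  0.   ] 0.77
[ 6.549e-01 -1.963e-01 -1.000e-04]
```

View pics/w7.png

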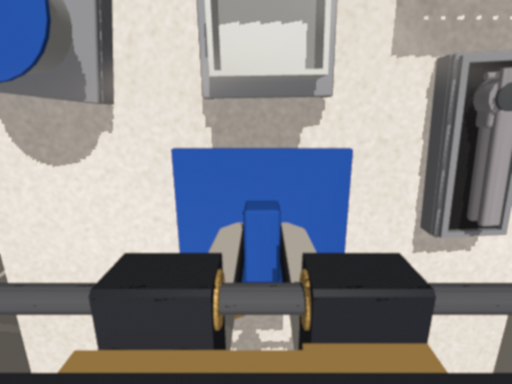

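The square lid hangs straight: front edge at row 149, columns 173–352. The tub's near rim edge is about row 75, columns 205–333, and is also straight. The press shows lying in its trough.

```bash
python3 - <<'E'
from h import *
p=eyes.snapshot("wrist");t=eyes.snapshot("top")
print("rim centre",(onz(p,(75,269),.075)+[.045,0,0]).round(4),"L/R",onz(p,(75,205),.075).round(4),onz(p,(75,333),.075).round(4),"top",onz(t,(182.5/1.5,518/1.5),.075).round(4))
T=pose()[0];print("lid",(onz(p,(149,262.5),T[2]-.1012+.013)-[.052,0,0]).round(4),T.round(4))
plan(.655,-.194,.1685,0)
E
```

```text
rim centre [ 0.652  -0.1939  0.075 ] L/R [ 0.6069 -0.1455  0.075 ] [ 0.6071 -0.2422  0.075 ] top [ 0.6539 -0.1936  0.075 ]
lid [ 0.5091 -0.189   0.1477] [ 0.5096 -0.1893  0.2359]
at [ 0.5096 -0.1893  0.2359] yaw 0.1 t 20.8 w 0.02 grip 15.0 z-axis [ 0. -0. -1.] | spin 0.05 then tx ty tz cm [14.54  0.47  6.74]
```

```bash
python3 -m handwheel '[{"jaw":1,"tx":3,"ty":0.1,"tz":0,"spin":0},{"jaw":1,"tx":4,"ty":0.2,"tz":0,"spin":0},{"jaw":1,"tx":4,"ty":0.2,"tz":0,"spin":0},{"jaw":1,"tx":2.4,"ty":0,"tz":1,"spin":0},{"jaw":1,"tx":1,"ty":0,"tz":1.5,"spin":0},{"jaw":1,"tx":0,"ty":0,"tz":2,"spin":0},{"jaw":1,"tx":0,"ty":0,"tz":1,"spin":0},{"jaw":1,"tx":0,"ty":0,"tz":0.5,"spin":0},{"jaw":1,"tx":0,"ty":0,"tz":0.4,"spin":0},{"jaw":1,"tx":0,"ty":0,"tz":0.2,"spin":0},{"jaw":1,"tx":0,"ty":0,"tz":0.15,"spin":0},{"jaw":1,"tx":0,"ty":0,"tz":0,"spin":0},{"jaw":1,"tx":0,"ty":0,"tz":0,"spin":0}]'
```

```text
time: 22.1
position: [0.6537, -0.1949, 0.1687]
ee_rot: [3.141, 0.0, 0.001]
ft_force: [0.3, -0.4, -1.0]
width: 0.0199
grip_force: 15.0
```

```bash
python3 -m handwheel '[{"jaw":1,"tx":0,"ty":0,"tz":0.05,"spin":0},{"jaw":0.5,"tx":0,"ty":0,"tz":0,"spin":0},{"jaw":0.5,"tx":0,"ty":0,"tz":0,"spin":0},{"jaw":0.5,"tx":0,"ty":0,"tz":0,"spin":0},{"jaw":0.5,"tx":0,"ty":0,"tz":0,"spin":0},{"jaw":0.3,"tx":0,"ty":0,"tz":-3,"spin":0},{"jaw":0.2,"tx":0,"ty":0,"tz":-4,"spin":0},{"jaw":0,"tx":-3,"ty":-0.3,"tz":0,"spin":0},{"jaw":0,"tx":-4,"ty":-0.5,"tz":0,"spin":0},{"jaw":0,"tx":-4,"ty":-0.5,"tz":0,"spin":0},{"jaw":0,"tx":-4,"ty":-0.5,"tz":0,"spin":0},{"jaw":0,"tx":-4,"ty":-0.5,"tz":0,"spin":0},{"jaw":0,"tx":-4,"ty":-0.5,"tz":0,"spin":0},{"jaw":0,"tx":-4,"ty":-0.5,"tz":0,"spin":0},{"jaw":0,"tx":-4,"ty":-0.5,"tz":0,"spin":0},{"jaw":0,"tx":0,"ty":0,"tz":0,"spin":0},{"jaw":0,"tx":0,"ty":0,"tz":0,"spin":0}]'
python3 - <<'E'
from h import *
p=eyes.snapshot("wrist");t=eyes.snapshot("top");s=eyes.snapshot("scene")
cv2.imwrite("pics/w8.png",np.hstack([p["pixels"][:,:,::-1],cv2.copyMakeBorder(cv2.resize(s["pixels"][190:270,115:210,::-1],(285,240)),0,144,0,0,0)]))
plan(.428,-.156,.112,0)
for v,n in((t,"square_lid"),(s,"square_lid"),(p,"jar"),(t,"jar")):
  for l in finder.masks_of(v,n)[:1]:
      z={"jar":.085,"square_lid":.08}[n]
      c=max(cv2.findContours(l["region"].astype(np.uint8),0,cv2.CHAIN_APPROX_NONE)[0],key=len)[:,0]
      w=np.array([onz(v,(q[1],q[0]),z)[:2] for q in c],np.float32)*1000
      print(n,round(l["conf"],2),cv2.minAreaRect(w))
L=[ray(v,q[0]["centre"]) for v in(p,t,s) for q in [finder.place_of(v,"jar")] if q];print(tri(L).round(4))
E
```

```text
time: 23.8
position: [0.3436, -0.1571, 0.2383]
ee_rot: [3.141, -0.001, 0.002]
ft_force: [1.2, -0.2, 0.2]
width: 0.0928
grip_force: 0.0
at [ 0.3445 -0.1571  0.238 ] yaw 0.0 t 23.9 w 0.0932 grip 0.0 z-axis [ 0.001 -0.    -1.   ] | spin 0.03 then tx ty tz cm [ 8.35 -0.11 12.6 ]
square_lid 0.89 ((655.9534301757812, -196.5699462890625), (104.50534057617188, 106.43254852294922), 1.2661669254302979)
square_lid 0.8 ((654.525634765625, -195.1775360107422), (105.68402099609375, 105.3744125366211), 1.2149592638015747)
jar 0.86 ((421.8570861816406, -159.5069122314453), (50.41142272949219, 50.95539474487305), 89.97592163085938)
jar 0.55 ((425.1667785644531, -152.4144287109375), (50.169742584228516, 62.24002456665039), 1.5260123014450073)
[ 0.4273 -0.1585  0.0022]
```

View pics/w8.png

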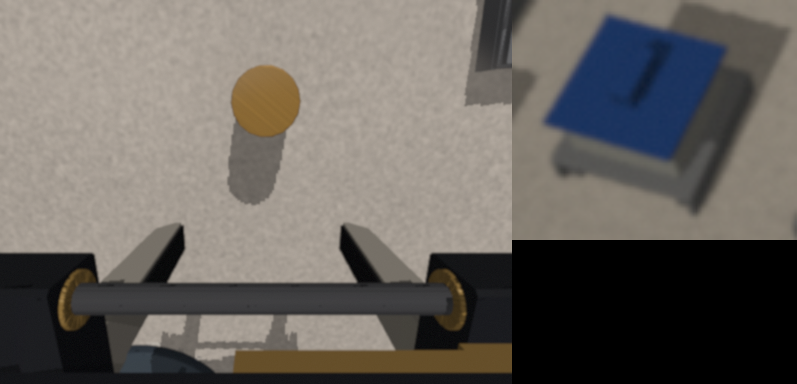

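The square lid is seated flat. The jar's cap is at wrist (266,101), which gives about (.423,-.159).

```bash
python3 -m handwheel '[{"jaw":0,"tx":3.9,"ty":0.1,"tz":1.5,"spin":0},{"jaw":0,"tx":4,"ty":0.1,"tz":1.5,"spin":0},{"jaw":0,"tx":0,"ty":0,"tz":3,"spin":0},{"jaw":0,"tx":0,"ty":0,"tz":3,"spin":0},{"jaw":0,"tx":0,"ty":0,"tz":2.8,"spin":0},{"jaw":0,"tx":0,"ty":0,"tz":1,"spin":0},{"jaw":0,"tx":0,"ty":0,"tz":0,"spin":0},{"jaw":1,"tx":0,"ty":0,"tz":0,"spin":0},{"jaw":1,"tx":0,"ty":0,"tz":0,"spin":0},{"jaw":1,"tx":0,"ty":0,"tz":0,"spin":0},{"jaw":1,"tx":0,"ty":0,"tz":0,"spin":0},{"jaw":1,"tx":0,"ty":0,"tz":0,"spin":0},{"jaw":1,"tx":0,"ty":0,"tz":0,"spin":0}]' 20
```

```text
time: 25.6
position: [0.4227, -0.1589, 0.1101]
ee_rot: [3.141, 0.0, 0.001]
ft_force: [-0.8, 0.0, 4.8]
width: 0.0557
grip_force: 20.0
```

```bash
python3 -m handwheel '[{"jaw":1,"tx":0,"ty":0,"tz":-1,"spin":0},{"jaw":1,"tx":0,"ty":0,"tz":-3,"spin":0},{"jaw":1,"tx":0,"ty":0,"tz":-4,"spin":0},{"jaw":1,"tx":0,"ty":0,"tz":-3.5,"spin":0},{"jaw":1,"tx":0,"ty":-2,"tz":-1.5,"spin":0},{"jaw":1,"tx":0,"ty":-4.4,"tz":0,"spin":0},{"jaw":1,"tx":0,"ty":-5,"tz":0,"spin":0},{"jaw":1,"tx":0,"ty":-5,"tz":0,"spin":0},{"jaw":1,"tx":0,"ty":-5,"tz":0,"spin":0},{"jaw":1,"tx":0,"ty":-5,"tz":0,"spin":0},{"jaw":1,"tx":0,"ty":-5,"tz":0,"spin":0},{"jaw":1,"tx":0,"ty":-5,"tz":0,"spin":0},{"jaw":1,"tx":0,"ty":-5,"tz":0,"spin":0},{"jaw":1,"tx":0,"ty":-5,"tz":0,"spin":0},{"jaw":1,"tx":0,"ty":-5,"tz":0,"spin":0},{"jaw":1,"tx":0,"ty":-3,"tz":0,"spin":0},{"jaw":1,"tx":0,"ty":-1,"tz":0,"spin":0},{"jaw":1,"tx":0,"ty":0,"tz":0,"spin":0},{"jaw":1,"tx":0,"ty":0,"tz":0,"spin":0}]'
python3 - <<'E'
from h import *
p=eyes.snapshot("wrist");t=eyes.snapshot("top");s=eyes.snapshot("scene");save(p,"w9.png")
plan(.541,.396,.144,0)
L=[]
for v in(p,t,s):
    q=finder.place_of(v,"jar_tier")
    if q: L.append(ray(v,q[0]["centre"])); print(q[0]["centre"],onz(v,q[0]["centre"],0).round(3),q[0]["conf"])
if len(L)>1: print(tri(L).round(4))
E
```

```text
time: 27.5
position: [0.4224, 0.394, 0.2398]
ee_rot: [3.141, -0.0, -0.001]
ft_force: [0.8, 0.6, -1.6]
width: 0.0558
grip_force: 20.0
at [0.4227 0.3939 0.24  ] yaw -0.1 t 27.6 w 0.0557 grip 20.0 z-axis [-0. -0. -1.] | spin -0.07 then tx ty tz cm [11.83 -0.21  9.6 ]
[63.9, 257.2] [0.537 0.399 0.   ] 0.72
[161.2, 111.3] [0.55  0.398 0.   ] 0.75
[260.5, 414.0] [0.541 0.397 0.   ] 0.97
[0.543  0.3976 0.0019]
```

View pics/w9.png

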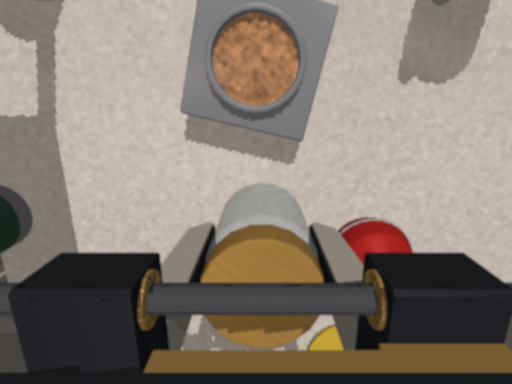

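The collar's outer ring spans columns 205–307 and rows 4–116, centred near (256,60). The jar hangs upright with its cap at (263,286).

```bash
python3 - <<'E'
from h import *
p=eyes.snapshot("wrist")
T=pose()[0]
a=onz(p,(4,256),.038);b=onz(p,(116,256),.038);l=onz(p,(60,205),.038);r=onz(p,(60,307),.038)
print("collar x",a[0],b[0],(a+b)[0]/2,"y",(l+r)[1]/2,l[1]-r[1])
j=onz(p,(286,263),T[2]-.1101+.085);print("jar-TCP",(j-T).round(4), "front/back",(onz(p,(225,263),j[2])-T).round(4),(onz(p,(347,263),j[2])-T).round(4))
plan(.542,.397,.143,0)
E
```

```text
collar x 0.5794489682911657 0.48879534992381224 0.534122159107489 y 0.40001284215155575 0.08903148878988598
jar-TCP [ 0.0047 -0.0003 -0.0251] front/back [ 0.0313 -0.0003 -0.0251] [-0.0253 -0.0003 -0.0251]
at [0.4227 0.3947 0.24  ] yaw -0.0 t 27.9 w 0.0556 grip 20.0 z-axis [ 0. -0. -1.] | spin -0.03 then tx ty tz cm [11.93 -0.23  9.7 ]
```

```bash
python3 - <<'E'
from h import *
t=eyes.snapshot("top");s=eyes.snapshot("scene")
for v,c,w in((t,(165,106.3),40),(s,(254,420),45)):
    m=np.array(cv2.cvtColor(v["pixels"],cv2.COLOR_RGB2HSV));r,k=int(c[0]),int(c[1]);sub=m[r-30:r+30,k-40:k+40]
    mask=((sub[:,:,0]<22)&(sub[:,:,1]>90)).astype(np.uint8);n,lab,st,ce=cv2.connectedComponentsWithStats(mask);i=1+np.argmax(st[1:,4]);x,y=ce[i]
    print(st[i],onz(v,(y+r-30,x+k-40),.031).round(4))
plan(.537,.398,.143,0)
E
```

```text
[ 25  15  30  30 705] [0.5387 0.4007 0.031 ]
[ 24  15  34  30 741] [0.5368 0.4011 0.031 ]
at [0.4226 0.3949 0.2399] yaw -0.0 t 27.9 w 0.0556 grip 20.0 z-axis [ 0.  0. -1.] | spin -0.01 then tx ty tz cm [11.44 -0.31  9.69]
```

```bash
python3 -m handwheel '[{"jaw":1,"tx":3,"ty":-0.1,"tz":0,"spin":0},{"jaw":1,"tx":4,"ty":-0.2,"tz":0,"spin":0},{"jaw":1,"tx":3,"ty":-0.2,"tz":1,"spin":0},{"jaw":1,"tx":1.1,"ty":0,"tz":2,"spin":0},{"jaw":1,"tx":0,"ty":0,"tz":2.5,"spin":0},{"jaw":1,"tx":0,"ty":0,"tz":2,"spin":0},{"jaw":1,"tx":0,"ty":0,"tz":1,"spin":0},{"jaw":1,"tx":0,"ty":0,"tz":0.7,"spin":0},{"jaw":1,"tx":0,"ty":0,"tz":0.4,"spin":0},{"jaw":1,"tx":0,"ty":0,"tz":0.2,"spin":0},{"jaw":1,"tx":0,"ty":0,"tz":0.1,"spin":0},{"jaw":1,"tx":0,"ty":0,"tz":0,"spin":0},{"jaw":1,"tx":0,"ty":0,"tz":0,"spin":0}]'
```

```text
time: 29.25
position: [0.5336, 0.4003, 0.1413]
ee_rot: [-3.141, -0.0, -0.001]
ft_force: [0.6, 0.4, -2.3]
width: 0.0559
grip_force: 20.0
```

```bash
python3 -m handwheel '[{"jaw":1,"tx":0,"ty":0,"tz":0.1,"spin":0},{"jaw":1,"tx":0,"ty":0,"tz":0.05,"spin":0},{"jaw":1,"tx":0,"ty":0,"tz":0,"spin":0},{"jaw":1,"tx":0,"ty":0,"tz":0,"spin":0}]'; python3 -m handwheel '[{"jaw":0.1,"tx":0,"ty":0,"tz":0,"spin":0},{"jaw":0,"tx":0,"ty":0,"tz":0,"spin":0},{"jaw":0,"tx":0,"ty":0,"tz":0,"spin":0},{"jaw":0,"tx":0,"ty":0,"tz":0,"spin":0},{"jaw":0,"tx":0,"ty":0,"tz":0,"spin":0},{"jaw":0,"tx":0,"ty":0,"tz":-2,"spin":0},{"jaw":0,"tx":0,"ty":0,"tz":-4,"spin":0},{"jaw":0,"tx":0,"ty":0,"tz":-4,"spin":0},{"jaw":0,"tx":-3,"ty":0,"tz":-2,"spin":0},{"jaw":0,"tx":-4,"ty":1,"tz":0,"spin":0},{"jaw":0,"tx":-4,"ty":2,"tz":0,"spin":0},{"jaw":0,"tx":-4,"ty":3,"tz":0,"spin":0},{"jaw":0,"tx":-4,"ty":3,"tz":0,"spin":0},{"jaw":0,"tx":-4,"ty":3,"tz":0,"spin":0},{"jaw":0,"tx":-2,"ty":3,"tz":0,"spin":0},{"jaw":0,"tx":0,"ty":0,"tz":0,"spin":0},{"jaw":0,"tx":0,"ty":0,"tz":0,"spin":0}]'
python3 - <<'E'
from h import *
t=eyes.snapshot("top");s=eyes.snapshot("scene")
cv2.imwrite("pics/end.png",np.vstack([cv2.resize(t["pixels"][70:260,60:500,::-1],(704,304)),cv2.resize(s["pixels"][90:310,80:480,::-1],(704,290))[:, :]]))
for n,z in dict(jar=.115,garlic_press=.054,square_lid=.08,onion_keeper=.04,mug=.085).items():
  k=[finder.place_of(v,n) for v in(t,s)]
  if all(k): print(n,"tri",tri([ray(v,l[0]["centre"]) for v,l in zip((t,s),k)]).round(3),[l[0]["conf"] for l in k])
  for v in(t,s):
    for l in finder.masks_of(v,n)[:1]:
      c=max(cv2.findContours(l["region"].astype(np.uint8),0,cv2.CHAIN_APPROX_NONE)[0],key=len)[:,0]
      w=np.array([onz(v,(q[1],q[0]),z)[:2] for q in c],np.float32)*1000
      print("  ",np.round(cv2.minAreaRect(w)[0],0),np.round(cv2.minAreaRect(w)[1]),round(cv2.minAreaRect(w)[2],1))
E
```

```text
time: 29.65
position: [0.5337, 0.4003, 0.1402]
ee_rot: [-3.141, -0.0, -0.001]
ft_force: [-1.8, -1.4, 4.5]
width: 0.0558
grip_force: 20.0
time: 31.35
position: [0.2838, 0.2502, 0.2599]
ee_rot: [-3.141, 0.001, -0.002]
ft_force: [-0.4, -0.4, 1.0]
width: 0.0927
grip_force: 0.0
jar tri [0.547 0.394 0.043] [0.77, 0.62]
   [531. 385.] [82. 54.] 75.6
   [559. 388.] [ 55. 106.] 58.7
garlic_press tri [ 0.545 -0.407  0.026] [0.88, 0.83]
   [ 548. -394.] [139.  37.] 0.9
   [ 549. -397.] [145.  40.] 7.5
square_lid tri [ 0.659 -0.189  0.066] [0.74, 0.73]
   [ 656. -194.] [105. 107.] 1.1
   [ 656. -195.] [105. 105.] 89.8
onion_keeper tri [ 0.338  0.284 -0.011] [0.95, 0.76]
   [344. 277.] [86. 88.] 65.1
   [346. 280.] [ 91. 109.] 54.3
mug tri [0.646 0.203 0.024] [0.77, 0.92]
   [626. 201.] [97. 82.] 1.9
   [652. 205.] [ 71. 116.] 85.0
```

View pics/end.png

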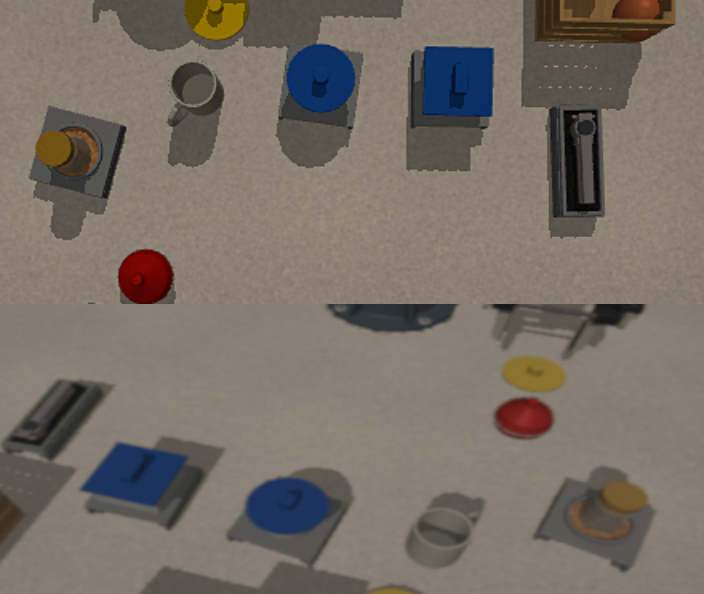

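All four things look in place: the jar is upright in the collar (top panel cap at 55,149), both lids are flat, the press is in its trough, and the keeper and mug are unmoved. One last numeric check of the jar's cap, then I hand in.

```bash
python3 - <<'E'
from h import *
t=eyes.snapshot("top");s=eyes.snapshot("scene")
a=(70+149/1.6,60+55/1.6);b=(90+(497-304)*220/290,80+624*400/704)
print(onz(t,a,.115).round(4),onz(s,b,.115).round(4),tri([ray(t,a),ray(s,b)]).round(4))
c=onz(t,a,.115)
if np.hypot(*(c[:2]-[.537,.4005]))<.009: print(arm.close_job())
E
```

```text
[0.533  0.3965 0.115 ] [0.5387 0.4    0.115 ] [0.5337 0.4013 0.1071]
the job is handed in; nothing more can be done
None
```

The job is handed in: both lids are seated on their tubs, the jar stands upright in its collar, the press lies in its trough, the keeper and mug look unmoved in the last pictures, and the gripper is open and clear, at about 31 s of the 102 s; I got no verdict back.

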